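Rub down the drawer lipping and uncap the wood oil

TASK

Rub down the mahogany strip lying on its padded cradle: with the cork sanding block lying lengthwise on it, make a light, steady sweep along the strip from the end with the brass stop to the plain end, then set the block down flat on the cabinet top and let it go. Next open the safety-capped oil bottle: push its cap down, twist it anticlockwise while it is down until it comes free, and finish while still holding the cap level in the gripper about 6 cm straight above its seat on the bottle (do not put it down or let it go). Leave the curios and the wax tin where they are.

Things in the scene. Friction and masses are not known exactly. Their poses are not given: they have to be found in the camera images.
- block: Loose cork sanding block, 70 long x 40 wide x 40 mm high, about 90 g, flat on the cabinet top to begin with. Origin: centre of its underside (the abrasive face); x along its 70 mm length, y along its 40 mm width, z up.
- strip: Mahogany strip to be rubbed down, 204 long x 44 wide x 12 mm thick, lying on a foam-padded cradle. Origin: centre of its underside, 32 mm above the cabinet top (its top face 12 mm higher); x along its length, pointing to the end with the brass stop, y across, z up. It sinks straight down on its foam by 1 mm per newton, after a first 0.5 N, up to 10 mm, and springs back.
- stop_top (a point): Middle of the top edge of the brass stop, a plate 14 x 50 mm standing across the plywood cradle (240 x 60 mm, 22 mm high, screwed to the cabinet top), 18 mm above the strip's top face. Its inner face is 105 mm from the strip's middle, so the block's middle can lie at most 68 mm from the strip's middle on that side.
- sweep_start (a point): Point on the centre line of the strip's top face, 55 mm from the strip's middle towards the brass stop: the sweep begins with the block's middle about here. It moves down with the strip.
- sweep_finish (a point): Point on the centre line of the strip's top face, 55 mm from the strip's middle towards the plain end: the sweep ends with the block's middle about here. It moves down with the strip.
- bottle: Square amber glass oil bottle (60 x 60 mm, top of its shoulder 102 mm above the cabinet top) standing in a low square wooden holder (90 x 90 mm, 38 mm high) screwed to the cabinet top: it neither moves nor turns. Origin: centre of the holder's underside, on the bottle's axis; z up. Neck 22 mm in diameter, up to 128 mm, with two lugs that lock the cap and a sprung disc on top.
- cap: Loose push-and-turn cap on the bottle: black, round, ribbed, 49 mm in diameter, 40 mm high, 90 g. Origin: centre of its underside, which sits 114 mm above the bottle's origin, 12 mm above the shoulder; z up; its x axis lies along the bottle's x axis while locked. Unpressed it does not turn; clockwise it never turns.
- cap_top (a point): Centre of the cap's top face, 40 mm above its underside. Pressing the cap takes about 4 N to start and 0.9 N more per mm, 9 mm at most (12 N). Kept pressed 6.5 mm or more (7 to 8.5 mm is good) it turns anticlockwise seen from above; it comes free at 1.0 to 1.35 rad of turn, just before it meets a stop (aim for 1.15 rad), and then lifts straight off.
- tankard: Bystander: loose pewter tankard, 88 mm wide at the foot, 105 mm high, handle to its +y reaching 70 mm from its axis. Origin: centre of its underside.
- shepherdess: Bystander: loose porcelain shepherdess, foot 70 mm wide, 130 mm high. Origin: centre of its underside.
- spoon: Bystander: loose teaspoon lying along its x axis, 140 mm long. Origin: underneath its middle.
- buttonhook: Bystander: loose horn-handled button hook lying along its x axis, 150 mm long, 12 mm high. Origin: underneath its middle.
- egg: Bystander: loose marble egg on a small brass foot, 48 mm wide, 64 mm high. Origin: centre of its underside.
- waxtin: Bystander: loose round flat wax tin, 70 mm in diameter, 24 mm high. Origin: centre of its underside.
Mind the look-alikes: they are no part of the job. Leave any pink or white look-alike of the cap alone.

How it is judged:
By the outcome, as a careful person would: the job done as asked, in the order asked, and still so for the second after the job is handed in, while the arm keeps its last pose, push and grip.
It also fails if it takes over 72 s, if anything falls off the work surface, if the arm or the gripper's body presses on something with over 40 N, if the wrist force passes 120 N, or if a joint passes its speed limit or range.

ROBOT

A 6-joint arm with a two-finger parallel gripper is mounted at the origin on the work surface. World frame = base frame: x ahead of the robot, y to its left, z up, the work surface at z = 0. Lengths are in m, angles in degrees, forces in N, time in s.
With the tool pointing down it reaches from about 0.3 to 0.75 m from the base axis. Payload 8.5 kg.
Tool frame: the origin (TCP) lies midway between the tips of the shut fingers; the grasp point (between the pads) lies 19 mm behind it (env.grip_depth is the distance from the TCP to the grasp point, in m); y points along the fingers, x is the direction in which the jaws open and shut, and the axes are right-handed (so a half turn about y gives the same grasp; the last joint's range is limited). The gripper opens to 85 mm and grips with 20 to 120 N. Pads are 22 mm wide; open, the fingers measure 114 mm over their backs; the gripper's body (76 mm by 85 mm) begins 54 mm behind the grasp point. The pads swing forward as they close: fully open they stand 13 mm farther back than shut.
Start: joints at [-83.211, 21.807, 74.336, -0, 83.858, -12.336], TCP at [0.18, -0.52, 0.231] pointing down, gripper open.
Joint ranges: [-178.18, 178.18], [-50.72, 133.34], [12.68, 142.11], [-81.47, 261.47], [9.98, 163.14], [-165.26, 165.26]. Speed limits (degrees/s): [136.94, 136.94, 180, 180, 180, 180].

INTERFACE

Orientations are given as a 3x3 rotation matrix whose columns are the frame's x, y, z axes.
In Python, from rig import env gives the robot as it stands.
- The arm moves only by the shell command python3 -m inch 'ROWS' [FORCE]. ROWS is JSON, a list that holds one entry, the list of rows, each a list of 7 numbers: the gripper command: -1 is shut, 1 is fully open, values between are in proportion, then the shift along the world's x, y, z in cm, then the turn, a rotation vector about the world's x, y, z in degrees. In form: [[[grip, dx, dy, dz, rx, ry, rz], ...]]. A call has 1 to 20 rows; each row is the pose to reach, as a shift and turn from the pose commanded when the call began; what a row does not reach only later rows make up. A row lasts 1/8 s, in which the tool goes at most 62.5 mm and 10.7 degrees, less where a joint would pass 70% of its speed; a pose out of reach is approached as far as the arm can. A call with a gripper value outside its range is refused whole. The fingers move at their own pace and stop on an object; FORCE is the grip in N (left out, the last holds). Time passes only in rows, so rows that repeat a pose let the fingers close. It gives the time, the measured TCP pose, the force and the opening at its end, in the units of the state.
- env.observe(): the state, without advancing time (a new reading comes with each control period).
- env.get_image(name): name is "scene" or "top" or "wrist"; returns a dict with "frame" (480x640x3 uint8, red, green, blue), "mtx" (3x3 intrinsics, pixels), "rvec" (rotation vector, rad) and "tvec" (3), from world to camera coordinates, as OpenCV has them. Camera axes: x right, y down, z forward; pixel columns grow to the right and rows downward; lengths in m; the calibration is good to about 2 mm. A picture is of the moment at which its call begins. There is no depth.
- env.close_job(): hands the job in, once; it reports no verdict.
The state is a dict: "time_s": time; "q": joint angles; "qvel": joint speeds; "joint_efforts": joint torques, N m; "position": TCP position; "tool_rot": TCP orientation; "ft_force": force on the tool from outside, world axes, zero at the start; "wrist_torque": the same for the moment, N m; "grip_width": finger opening in m.
Only numpy, scipy, OpenCV 4.12 (cv2) and the standard library are available. Lean on these libraries where they do the work, as an engineer would, in place of code of your own. Each camera call takes 0.05 s, during which the arm holds its last target.

## Working session

There is one attempt and no reset: what is moved stays moved. The work goes in short steps, Python scripts to look and compute and a shell command to move; the robot and the scene stay as the last step left them, time stands still between calls to the robot, and variables do not carry over. Pictures are saved under pics/ and viewed, and the job is handed in when it is done.

```bash
ls; mkdir -p pics; python3 - <<'E'
from rig import env
import cv2
for n in ["scene","top","wrist"]:
    d=env.get_image(n); cv2.imwrite(f"pics/{n}0.png",d["frame"][:,:,::-1]); print(n,d["mtx"].tolist(),d["rvec"],d["tvec"])
o=env.observe(); print(o); print(env.grip_depth)
E
```

```text
pics
scene [[562.0384306103011, 0.0, 315.611723177882], [0.0, 562.0384306103011, 250.08883084584897], [0.0, 0.0, 1.0]] [ 2.20045978  1.44621755 -0.40966891] [-0.21402125 -0.3599194   1.55365429]
top [[557.324111443706, 0.0, 320.1026152283234], [0.0, 557.324111443706, 236.92636474338656], [0.0, 0.0, 1.0]] [ 2.12498192 -2.13373235  0.16619204] [-0.00143763  0.55884735  1.17491435]
wrist [[377.95139610459967, 0.0, 314.21865882901443], [0.0, 377.95139610459967, 234.88063919108893], [0.0, 0.0, 1.0]] [-2.34063396  1.66530473  0.26498941] [-0.54966066 -0.04117316  0.3797087 ]
{'time_s': 0.15, 'q': array([-8.32094435e+01,  2.18338068e+01,  7.43728926e+01,  1.74321967e-05,
        8.38586574e+01, -1.23362554e+01]), 'qvel': array([-0.07021052, -0.10688475, -0.13234958,  0.08220603, -0.05084118,
        0.12359956]), 'joint_efforts': array([ 2.32152874e-03, -4.48625278e+01, -2.31344211e+01, -1.92676066e-04,
        3.81726888e-03, -5.25863214e-06]), 'position': array([ 0.18017913, -0.51940918,  0.23084893]), 'tool_rot': array([[ 3.27659953e-01, -1.34575233e-04,  9.44795712e-01],
       [-9.44795064e-01,  1.13272450e-03,  3.27659890e-01],
       [-1.11428816e-03, -9.99999349e-01,  2.44002441e-04]]), 'ft_force': array([-0.31334398, -0.00329198,  0.78109356]), 'wrist_torque': array([0.01534682, 0.00263855, 0.01883283]), 'grip_width': 0.08527666820988504}
0.0187
```

View pics/scene0.png

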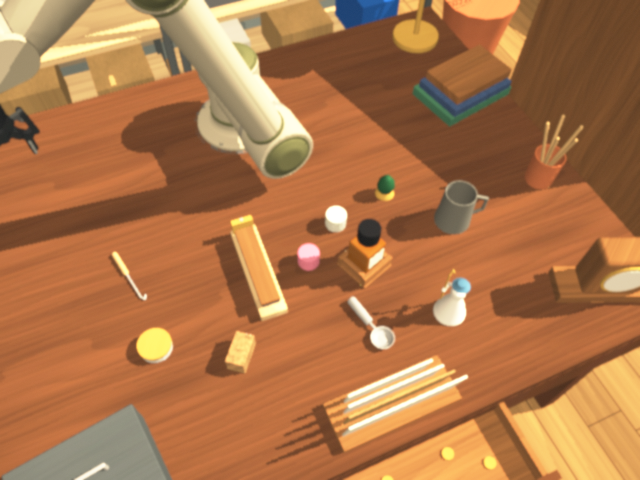

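View pics/top0.png

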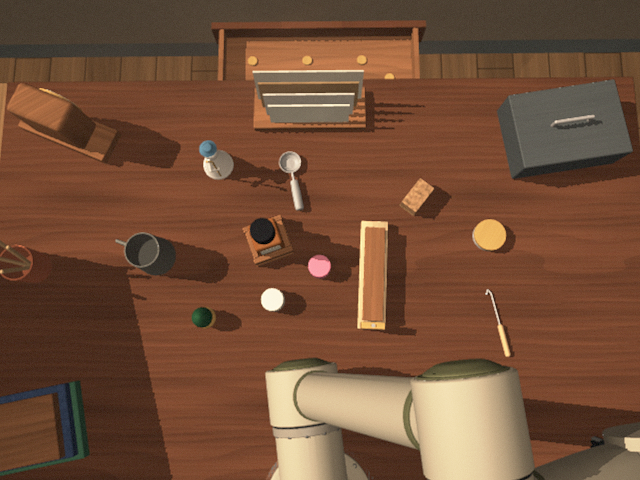

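View pics/wrist0.png

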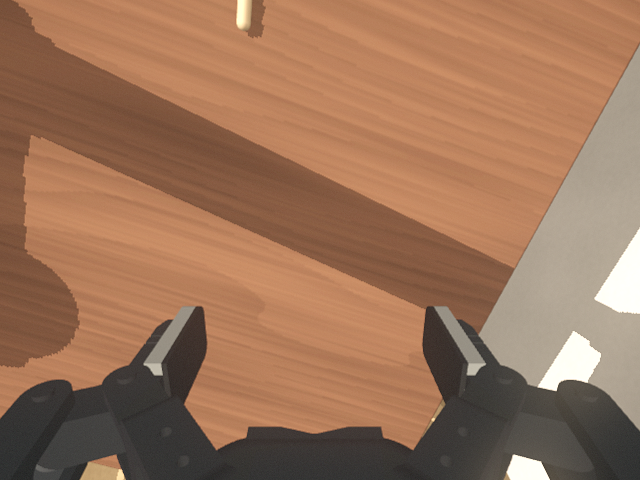

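Top picture: the cork block is at (417,197), and the strip and cradle at (372,275) with the stop probably at the near end (371,323). The bottle's black cap is at (263,231). Cap look-alikes are pink (319,266), white (272,300) and the dark green egg (203,317). Block look-alikes are the cradle and the bottle holder at (268,245). Next I take close crops to check.

```bash
python3 - <<'E'
import cv2
im=cv2.imread("pics/top0.png")
cv2.imwrite("pics/c1.png",cv2.resize(im[170:340,230:450],None,fx=3.5,fy=3.5,interpolation=cv2.INTER_CUBIC))
im=cv2.imread("pics/scene0.png")
cv2.imwrite("pics/c2.png",cv2.resize(im[200:380,200:420],None,fx=3.3,fy=3.3,interpolation=cv2.INTER_CUBIC))
E
```

```text
(no output)
```

View pics/c1.png

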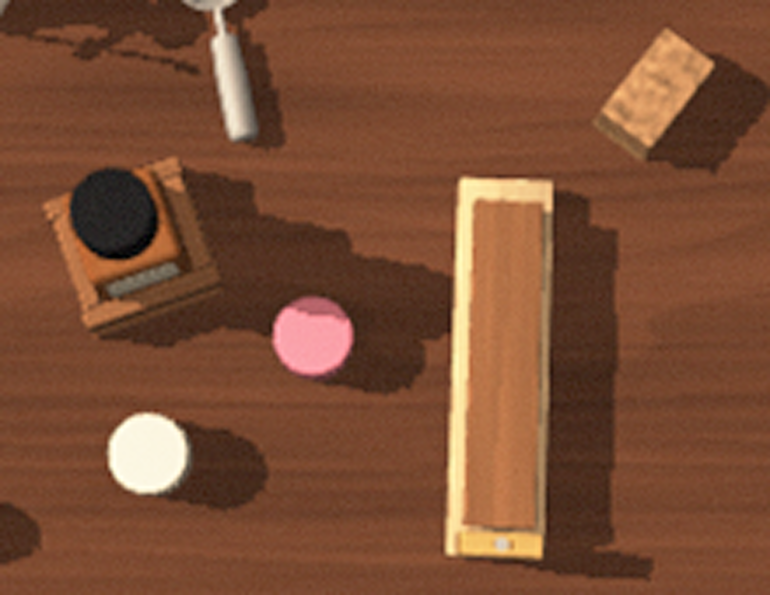

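View pics/c2.png

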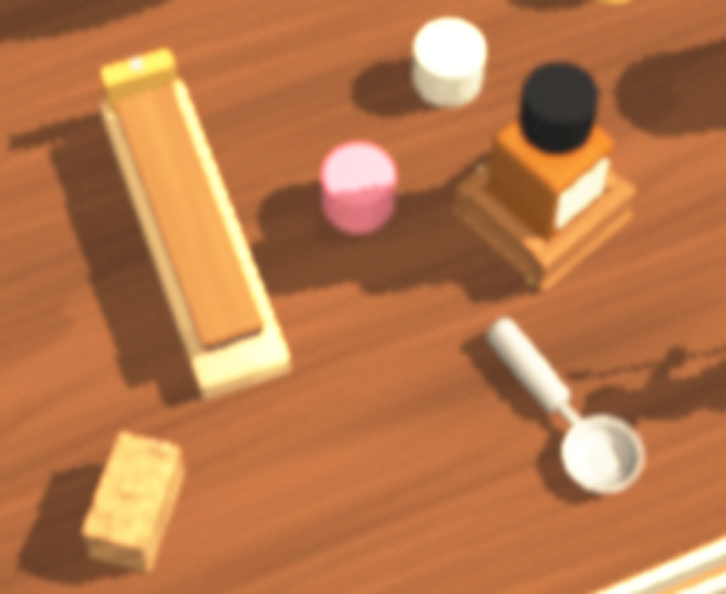

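```bash
cat > h.py <<'E'
import numpy as np, cv2
from rig import env
C={"scene":([[562.03843,0,315.61172],[0,562.03843,250.08883],[0,0,1]],[2.20045978,1.44621755,-0.40966891],[-0.21402125,-0.3599194,1.55365429]),
"top":([[557.32411,0,320.1026],[0,557.32411,236.92636],[0,0,1]],[2.12498192,-2.13373235,0.16619204],[-0.00143763,0.55884735,1.17491435])}
def back(cal,uv,z):
    K,r,t=[np.array(a,float) for a in cal]; R=cv2.Rodrigues(r)[0]
    d=R.T@np.linalg.inv(K)@[uv[0],uv[1],1]; c=-R.T@t
    return (c+d*(z-c[2])/d[2])[:2]
def proj(cal,p):
    K,r,t=[np.array(a,float) for a in cal]
    return cv2.projectPoints(np.array(p,float).reshape(-1,3),r,t,K,None)[0][:,0]
def T(p,z): return back(C["top"],(p[0]/3.5+230-.36,p[1]/3.5+170-.36),z)
def S(p,z): return back(C["scene"],(p[0]/3.3+200-.35,p[1]/3.3+200-.35),z)
E
python3 - <<'E'
from h import *
np.set_printoptions(precision=4,suppress=True)
def show(n,L,f,z):
    P=np.array([f(p,z) for p in L]);print(n,P.mean(0));print(P.tolist() and P, "edges",np.linalg.norm(np.roll(P,-1,0)-P,axis=1), "dir",np.degrees(np.arctan2(*(np.roll(P,-1,0)-P).T[::-1])))
show("blockT",[(670,28),(714,65),(648,150),(600,114)],T,.04)
show("blockS",[(122,432),(183,449),(149,557),(87,534)],S,.04)
show("stripT",[(472,200),(545,200),(536,528),(465,526)],T,.044)
show("stripS",[(122,95),(176,84),(262,325),(206,345)],S,.044)
show("stopT",[(460,532),(543,532),(543,556),(460,556)],T,.062)
print("stopS",S((138,66),.062))
print("capT",T((115,213),.154),"capS",S((560,92),.154))
show("holderT",[(44,206),(180,158),(220,283),(90,328)],T,.038)
print("pink",T((313,333),.04),"white",T((148,453),.04))
E
```

```text
blockT [ 0.6534 -0.2213]
[[ 0.6935 -0.2302]
 [ 0.6689 -0.2574]
 [ 0.6138 -0.2137]
 [ 0.6373 -0.184 ]] edges [0.0366 0.0704 0.0379 0.0727] dir [-132.059   141.5716   51.6152  -39.492 ]
blockS [ 0.6575 -0.2204]
[[ 0.6159 -0.2147]
 [ 0.642  -0.1833]
 [ 0.7005 -0.2268]
 [ 0.6716 -0.2567]] edges [0.0408 0.0729 0.0415 0.0698] dir [  50.1883  -36.6523 -134.0698  142.9801]
stripT [ 0.4796 -0.12  ]
[[ 0.5814 -0.1015]
 [ 0.5812 -0.1474]
 [ 0.3773 -0.1373]
 [ 0.3786 -0.0939]] edges [0.0459 0.2042 0.0434 0.203 ] dir [-90.3025 177.1648  88.2084  -2.146 ]
stripS [ 0.4793 -0.1182]
[[ 0.374  -0.1299]
 [ 0.38   -0.0917]
 [ 0.5821 -0.1062]
 [ 0.5813 -0.1448]] edges [0.0386 0.2026 0.0386 0.2079] dir [ 80.9926  -4.0942 -91.1244 175.8787]
stopT [ 0.3675 -0.1145]
[[ 0.3747 -0.0897]
 [ 0.3745 -0.1396]
 [ 0.3603 -0.1393]
 [ 0.3604 -0.0895]] edges [0.0499 0.0143 0.0498 0.0143] dir [-90.1916 178.7166  89.8162  -0.8797]
stopS [ 0.3676 -0.1138]
capT [0.5544 0.1105] capS [0.5575 0.1118]
holderT [0.5558 0.1119]
[[0.5801 0.169 ]
 [0.6107 0.083 ]
 [0.5303 0.0572]
 [0.5022 0.1386]] edges [0.0912 0.0844 0.0861 0.0836] dir [ -70.4258 -162.1715  109.0452   21.3432]
pink [ 0.4982 -0.0012] white [0.424  0.1011]
```

```bash
python3 -m inch '[[[1,20,12.6,0,0,0,-25],[1,30,19,0,0,0,-40],[1,40,25,0,0,0,-57.5],[1,47.5,29.9,0,0,0,-57.5],[1,47.5,29.9,0,0,0,-57.5],[1,47.5,29.9,0,0,0,-57.5],[1,47.5,29.9,0,0,0,-57.5],[1,47.5,29.9,0,0,0,-57.5],[1,47.5,29.9,-5,0,0,-57.5],[1,47.5,29.9,-8,0,0,-57.5],[1,47.5,29.9,-8,0,0,-57.5],[1,47.5,29.9,-8,0,0,-57.5]]]'
python3 - <<'E'
from h import *
d=env.get_image("wrist"); cv2.imwrite("pics/w1.png",d["frame"][:,:,::-1]); np.savez("w1.npz",K=d["mtx"],r=d["rvec"],t=d["tvec"])
o=env.observe();print(o["position"],o["tool_rot"][:,0],o["ft_force"],o["time_s"],o["q"])
E
```

```text
time_s: 1.65
position: [0.6552, -0.2213, 0.1524]
tool_rot: [[-0.621, 0.001, 0.784], [-0.784, -0.001, -0.621], [0.0, -1.0, 0.001]]
ft_force: [-0.6, -0.6, -0.1]
grip_width: 0.0853
[ 0.65518379 -0.22172764  0.15332734] [-6.21521229e-01 -7.83397261e-01 -3.05879722e-04] [-0.28644294  0.14309765  0.37485801] 1.7 [-2.84726280e+01  3.93898820e+01  5.58099899e+01 -1.27371123e-02
  8.46264951e+01  9.99558822e+01]
```

View pics/w1.png

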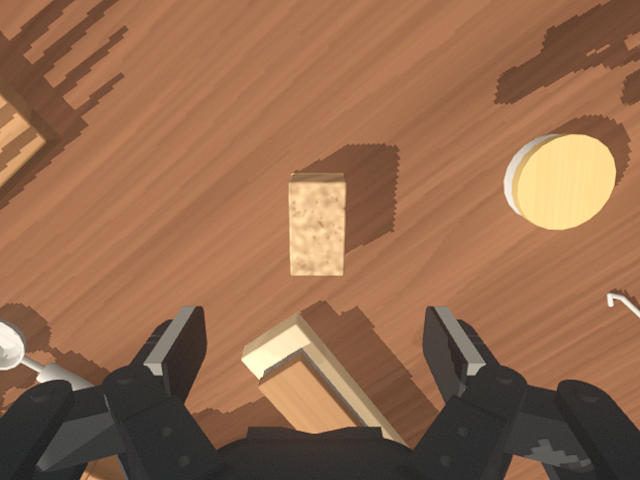

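The wrist picture shows the cork block's top face at columns 290–345, rows 182–275, square to the jaws. The wax tin is at (565,182), clear of the jaws, and the cradle's plain end is at (275,350).

```bash
python3 - <<'E'
from h import *
np.set_printoptions(precision=4,suppress=True)
w=np.load("w1.npz");cal=(w["K"],w["r"].ravel(),w["t"].ravel())
P=np.array([back(cal,p,.04) for p in [(290,182),(345,181),(344,276),(290,276)]])
print(P.mean(0),np.linalg.norm(np.roll(P,-1,0)-P,axis=1),np.degrees(np.arctan2(*(np.roll(P,-1,0)-P).T[::-1])))
# cradle end z=.022 corners
print(back(cal,(243,355),.022))
im=cv2.imread("pics/w1.png");cv2.imwrite("pics/w1c.png",cv2.resize(im[160:440,220:420],None,fx=2.1,fy=2.1,interpolation=cv2.INTER_CUBIC))
E
```

```text
[ 0.6527 -0.2231] [0.0374 0.0703 0.0398 0.0697] [-127.3314  142.461    51.6225  -39.5125]
[ 0.6005 -0.102 ]
```

View pics/w1c.png

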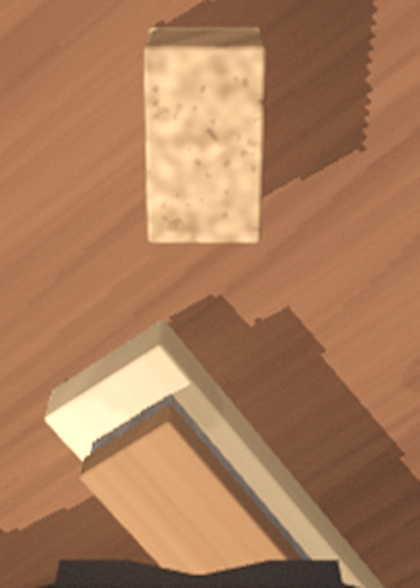

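```bash
python3 -m inch '[[[1,-0.2,-0.1,-5,0,0,0],[1,-0.2,-0.1,-9,0,0,0],[1,-0.2,-0.1,-12,0,0,0],[1,-0.2,-0.1,-13.8,0,0,0],[1,-0.2,-0.1,-13.8,0,0,0],[-1,-0.2,-0.1,-13.8,0,0,0],[-1,-0.2,-0.1,-13.8,0,0,0],[-1,-0.2,-0.1,-13.8,0,0,0],[-1,-0.2,-0.1,-13.8,0,0,0],[-1,-0.2,-0.1,-13.8,0,0,0],[-1,-0.2,-0.1,-13.8,0,0,0],[-1,-0.2,-0.1,-13.8,0,0,0]]]' 40
python3 - <<'E'
from h import *
d=env.get_image("wrist"); cv2.imwrite("pics/w2.png",d["frame"][:,:,::-1])
o=env.observe();print(o["position"],o["ft_force"],o["grip_width"])
E
```

```text
time_s: 3.2
position: [0.6537, -0.2219, 0.0146]
tool_rot: [[-0.621, 0.002, 0.784], [-0.784, -0.001, -0.621], [-0.0, -1.0, 0.002]]
ft_force: [-1.0, 0.8, 5.9]
grip_width: 0.0391
[ 0.65369008 -0.22185965  0.01456675] [-0.7243899   0.71834906  6.05031445] 0.039412408475394324
```

View pics/w2.png

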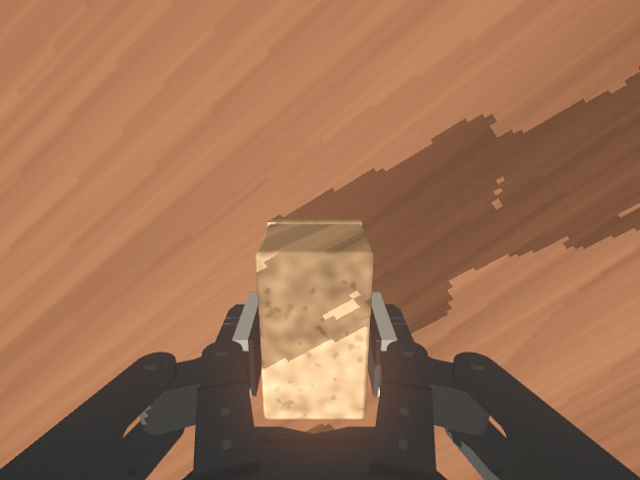

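```bash
python3 - <<'E'
from h import *
np.set_printoptions(precision=4,suppress=True)
w=np.load("w1.npz");cal=(w["K"],w["r"].ravel(),w["t"].ravel())
f=lambda p,z: back(cal,(p[0]/2.1+220-.26,p[1]/2.1+160-.26),z)
print("cradle",f((47,419),.022),f((165,346),.022),"strip",f((82,476),.044),f((172,405),.044))
for th in (-1.5,-2.4,-3.3):
    u=np.array([np.cos(np.radians(th)),np.sin(np.radians(th))]);v=np.array([-u[1],u[0]]);c=np.array([.4795,-.119])
    print(th,c+.12*u+.03*v,c+.12*u-.03*v,c+.102*u+.022*v,c+.102*u-.022*v)
# overlay in top at scale 3.5
im=cv2.imread("pics/c1.png")
for th,col in ((-2.4,(0,255,0)),):
    u=np.array([np.cos(np.radians(th)),np.sin(np.radians(th))]);v=np.array([-u[1],u[0]])
    for (l0,l1,w_,z) in ((-.102,.102,.022,.044),(-.12,.12,.03,.022),(-.119,-.105,.025,.062)):
        q=[np.r_[c+a*u+b*v,z] for a,b in ((l0,w_),(l1,w_),(l1,-w_),(l0,-w_))]
        pp=(proj(C["top"],q)-[230,170]+.36)*3.5
        cv2.polylines(im,[np.round(pp).astype(np.int32)],True,col,1)
cv2.imwrite("pics/ov.png",im[150:,400:700].repeat(1,0))
cv2.imwrite("pics/ov.png",cv2.resize(im[165:570,430:570],None,fx=1.45,fy=1.45))
E
```

```text
cradle [ 0.5978 -0.0986] [ 0.5942 -0.1574] strip [ 0.5798 -0.1058] [ 0.5831 -0.1528]
-1.5 [ 0.6002 -0.0922] [ 0.5987 -0.1521] [ 0.582  -0.0997] [ 0.5809 -0.1437]
-2.4 [ 0.6007 -0.0941] [ 0.5981 -0.154 ] [ 0.5823 -0.1013] [ 0.5805 -0.1453]
-3.3 [ 0.601 -0.096] [ 0.5976 -0.1559] [ 0.5826 -0.1029] [ 0.5801 -0.1468]
```

View pics/ov.png

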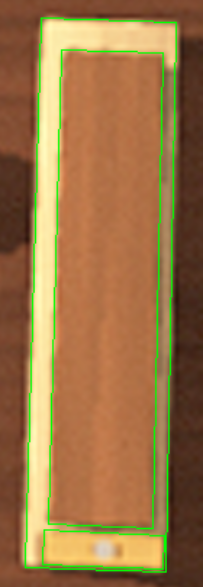

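```bash
python3 -m inch '[[[-1,0,0,3,0,0,0],[-1,0,0,8,0,0,0],[-1,-4,2,11,0,0,8],[-1,-9,4,11,0,0,16],[-1,-14,6.5,11,0,0,25],[-1,-19,8.5,11,0,0,35.7],[-1,-22.8,10.5,11,0,0,35.7],[-1,-22.8,10.5,9,0,0,35.7],[-1,-22.8,10.5,8,0,0,35.7],[-1,-22.8,10.5,8,0,0,35.7],[-1,-22.8,10.5,8,0,0,35.7],[-1,-22.8,10.5,8,0,0,35.7]]]'
python3 - <<'E'
from h import *
for n in ("wrist","scene","top"):
  d=env.get_image(n); cv2.imwrite(f"pics/{n}3.png",d["frame"][:,:,::-1])
  if n=="wrist": np.savez("w3.npz",K=d["mtx"],r=d["rvec"],t=d["tvec"])
im=cv2.imread("pics/scene3.png");cv2.imwrite("pics/s3c.png",cv2.resize(im[180:350,190:350],None,fx=3.5,fy=3.5,interpolation=cv2.INTER_CUBIC))
for i in range(4):
  env.get_image("top") if i else 0
  o=env.observe();print(o["position"],o["ft_force"],o["grip_width"],o["time_s"])
E
```

```text
time_s: 4.75
position: [0.4255, -0.1168, 0.0936]
tool_rot: [[-0.047, 0.001, 0.999], [-0.999, -0.0, -0.047], [0.0, -1.0, 0.001]]
ft_force: [-0.4, 0.9, -1.2]
grip_width: 0.0395
[ 0.4253159  -0.11668943  0.09349048] [ 0.4771521   1.00332693 -1.25316716] 0.039271317818859744 4.9
[ 0.42526929 -0.11666689  0.09346808] [ 0.88675178  0.25277064 -0.58626105] 0.03922159519150531 4.95
[ 0.42524697 -0.11666273  0.09343841] [-0.51696145  0.24503816 -2.13206552] 0.038903008283688006 5.0
[ 0.42523926 -0.11663249  0.09341082] [-0.12755209  1.02172629 -1.43184306] 0.039671865951040636 5.05
```

View pics/wrist3.png

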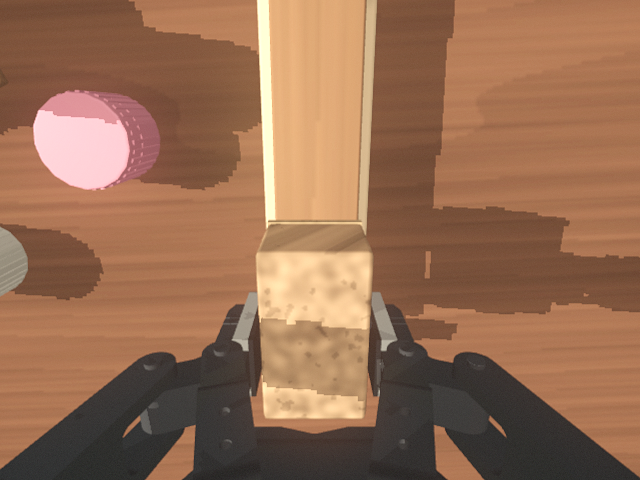

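View pics/s3c.png

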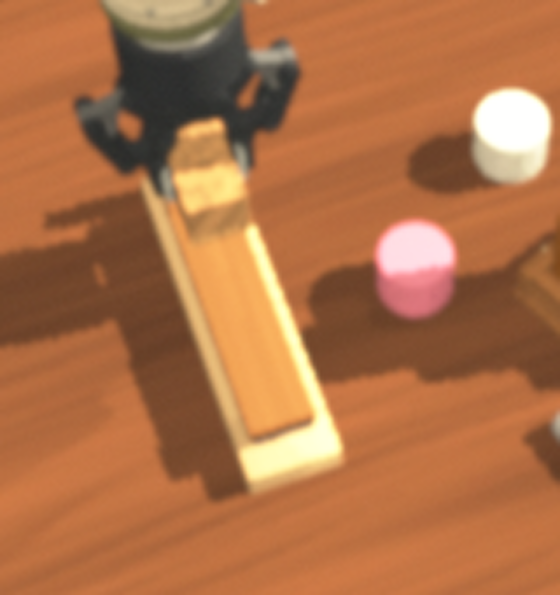

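```bash
python3 - <<'E'
from h import *
np.set_printoptions(precision=4,suppress=True)
w=np.load("w3.npz");cal=(w["K"],w["r"].ravel(),w["t"].ravel())
g=cv2.imread("pics/wrist3.png").astype(int)
for r in (5,100,200): print(r,[ (c,tuple(g[r,c])) for c in range(256,284,2)],[ (c,tuple(g[r,c])) for c in range(350,380,2)])
E
```

```text
5 [(256, (np.int64(92), np.int64(129), np.int64(186))), (258, (np.int64(233), np.int64(255), np.int64(255))), (260, (np.int64(218), np.int64(255), np.int64(255))), (262, (np.int64(214), np.int64(255), np.int64(255))), (264, (np.int64(215), np.int64(255), np.int64(255))), (266, (np.int64(216), np.int64(255), np.int64(255))), (268, (np.int64(207), np.int64(255), np.int64(255))), (270, (np.int64(129), np.int64(182), np.int64(238))), (272, (np.int64(122), np.int64(175), np.int64(230))), (274, (np.int64(125), np.int64(176), np.int64(231))), (276, (np.int64(123), np.int64(176), np.int64(230))), (278, (np.int64(126), np.int64(177), np.int64(232))), (280, (np.int64(125), np.int64(176), np.int64(230))), (282, (np.int64(121), np.int64(172), np.int64(226)))] [(350, (np.int64(117), np.int64(167), np.int64(222))), (352, (np.int64(115), np.int64(166), np.int64(221))), (354, (np.int64(116), np.int64(168), np.int64(221))), (356, (np.int64(116), np.int64(165), np.int64(220))), (358, (np.int64(114), np.int64(166), np.int64(219))), (360, (np.int64(116), np.int64(163), np.int64(218))), (362, (np.int64(1
[... 2879 characters left out ...]
t64(221))), (354, (np.int64(117), np.int64(166), np.int64(221))), (356, (np.int64(115), np.int64(164), np.int64(220))), (358, (np.int64(96), np.int64(132), np.int64(170))), (360, (np.int64(145), np.int64(187), np.int64(217))), (362, (np.int64(146), np.int64(186), np.int64(216))), (364, (np.int64(145), np.int64(187), np.int64(217))), (366, (np.int64(136), np.int64(176), np.int64(206))), (368, (np.int64(57), np.int64(82), np.int64(122))), (370, (np.int64(62), np.int64(86), np.int64(127))), (372, (np.int64(58), np.int64(83), np.int64(125))), (374, (np.int64(60), np.int64(86), np.int64(126))), (376, (np.int64(60), np.int64(84), np.int64(126))), (378, (np.int64(62), np.int64(84), np.int64(126)))]
```

```bash
python3 -m inch '[[[-1,0,0,-1.5,0,0,0],[-1,0,0,-2.7,0,0,0],[-1,0,0,-3.2,0,0,0],[-1,0,0,-3.4,0,0,0],[-1,0,0,-3.6,0,0,0],[-1,0,0,-3.7,0,0,0],[-1,0,0,-3.8,0,0,0],[-1,0,0,-3.8,0,0,0],[-1,0,0,-3.8,0,0,0],[-1,0,0,-3.8,0,0,0]]]'
python3 - <<'E'
from h import *
d=env.get_image("wrist"); cv2.imwrite(f"pics/wrist4.png",d["frame"][:,:,::-1])
F=[]
for i in range(5):
  env.get_image("top")
  o=env.observe();F.append(o["ft_force"])
print(o["position"],np.mean(F,0),o["grip_width"],o["time_s"])
E
```

```text
time_s: 6.3
position: [0.4253, -0.1167, 0.0554]
tool_rot: [[-0.047, 0.0, 0.999], [-0.999, -0.0, -0.047], [0.0, -1.0, 0.0]]
ft_force: [-1.0, -0.2, 2.5]
grip_width: 0.0392
[ 0.42528753 -0.11669152  0.05536264] [-0.64320361 -0.1999205   2.57774153] 0.039396108167710525 6.6
```

View pics/wrist4.png

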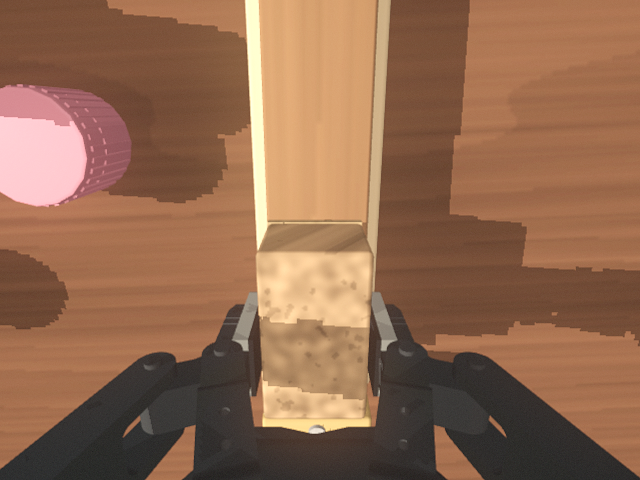

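```bash
python3 -m inch '[[[-1,0.3,-0.01,0,0,0,0],[-1,0.9,-0.04,0,0,0,0],[-1,1.5,-0.07,0,0,0,0],[-1,2.1,-0.1,0,0,0,0],[-1,2.7,-0.13,0,0,0,0],[-1,3.3,-0.16,0,0,0,0],[-1,3.9,-0.18,0,0,0,0],[-1,4.5,-0.21,0,0,0,0],[-1,5.1,-0.24,0,0,0,0],[-1,5.7,-0.27,0,0,0,0],[-1,6.3,-0.3,0,0,0,0],[-1,6.9,-0.33,0,0,0,0],[-1,7.5,-0.35,0,0,0,0],[-1,8.1,-0.38,0,0,0,0],[-1,8.7,-0.41,0,0,0,0],[-1,9.3,-0.44,0,0,0,0],[-1,9.9,-0.47,0,0,0,0],[-1,10.4,-0.49,0,0,0,0],[-1,10.9,-0.52,0,0,0,0],[-1,11,-0.52,0,0,0,0]]]'
python3 -m inch '[[[-1,0,0,0,0,0,0],[-1,0,0,0,0,0,0]]]'
python3 - <<'E'
from h import *
d=env.get_image("wrist"); cv2.imwrite(f"pics/wrist5.png",d["frame"][:,:,::-1])
d=env.get_image("scene"); cv2.imwrite(f"pics/s5c.png",cv2.resize(d["frame"][180:350,190:350,::-1],None,fx=3.5,fy=3.5,interpolation=cv2.INTER_CUBIC))
o=env.observe()
print(o["position"],o["ft_force"],o["grip_width"],o["time_s"])
E
```

```text
time_s: 9.1
position: [0.5355, -0.1219, 0.0553]
tool_rot: [[-0.047, 0.0, 0.999], [-0.999, -0.0, -0.047], [0.0, -1.0, 0.0]]
ft_force: [-2.0, -1.0, 3.0]
grip_width: 0.0395
time_s: 9.35
position: [0.5355, -0.1219, 0.0555]
tool_rot: [[-0.047, 0.001, 0.999], [-0.999, -0.0, -0.047], [0.0, -1.0, 0.001]]
ft_force: [-0.3, 0.0, 3.3]
grip_width: 0.0393
[ 0.53547997 -0.12191714  0.05546699] [0.66128746 0.92793733 2.51124496] 0.039232037693292185 9.45
```

View pics/wrist5.png

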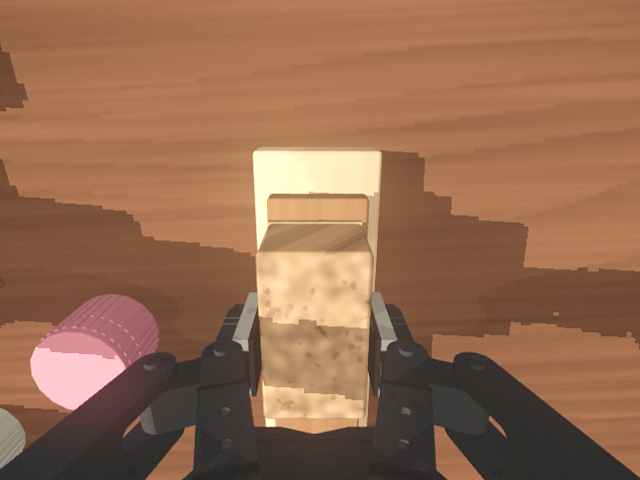

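View pics/s5c.png

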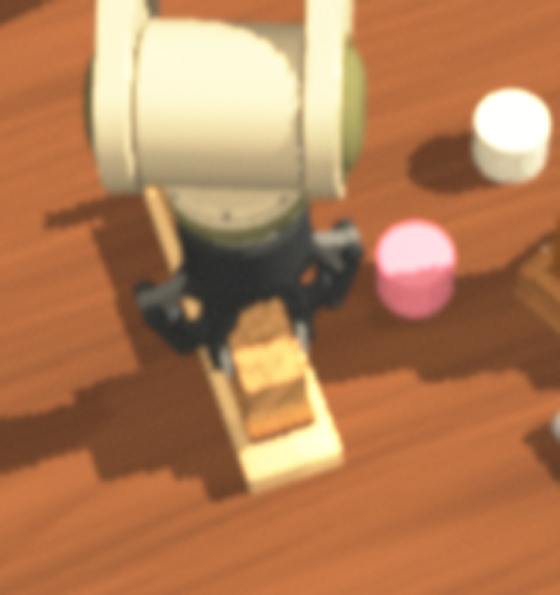

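```bash
python3 -m inch '[[[-1,0,0,1,0,0,0],[-1,0,0,4,0,0,0],[-1,4,-3.5,4,0,0,0],[-1,8,-7,4,0,0,0],[-1,11.5,-10.3,3,0,0,0],[-1,11.5,-10.3,0,0,0,0],[-1,11.5,-10.3,-2.5,0,0,0],[-1,11.5,-10.3,-3.5,0,0,0],[-1,11.5,-10.3,-3.9,0,0,0],[-1,11.5,-10.3,-4.1,0,0,0],[-1,11.5,-10.3,-4.1,0,0,0],[-1,11.5,-10.3,-4.1,0,0,0]]]'
python3 -m inch '[[[0.3,0,0,0,0,0,0],[0.6,0,0,0,0,0,0],[1,0,0,0,0,0,0],[1,0,0,0,0,0,0],[1,0,0,0,0,0,0],[1,0,0,0,0,0,0]]]'
python3 -m inch '[[[1,0,0,2,0,0,0],[1,0,0,6,0,0,0],[1,0,0,12,0,0,0],[1,0,0,18,0,0,0],[1,0,0,21,0,0,0],[1,0,0,21,0,0,0]]]'
python3 - <<'E'
from h import *
d=env.get_image("wrist"); cv2.imwrite(f"pics/wrist6.png",d["frame"][:,:,::-1])
o=env.observe()
print(o["position"],o["ft_force"],o["grip_width"],o["time_s"])
E
```

```text
time_s: 10.95
position: [0.6504, -0.2249, 0.015]
tool_rot: [[-0.047, 0.001, 0.999], [-0.999, -0.0, -0.047], [0.0, -1.0, 0.001]]
ft_force: [-0.5, -0.3, -0.2]
grip_width: 0.0391
time_s: 11.7
position: [0.6502, -0.2248, 0.0143]
tool_rot: [[-0.047, 0.0, 0.999], [-0.999, -0.0, -0.047], [-0.0, -1.0, 0.0]]
ft_force: [0.1, -0.3, -0.0]
grip_width: 0.0853
time_s: 12.45
position: [0.6508, -0.2251, 0.2272]
tool_rot: [[-0.047, 0.005, 0.999], [-0.999, -0.003, -0.047], [0.002, -1.0, 0.005]]
ft_force: [-0.8, 0.8, -0.6]
grip_width: 0.0855
[ 0.65021275 -0.22481349  0.22466272] [-1.36703257 -0.34799745 -0.516715  ] 0.08574233575826759 12.5
```

View pics/wrist6.png

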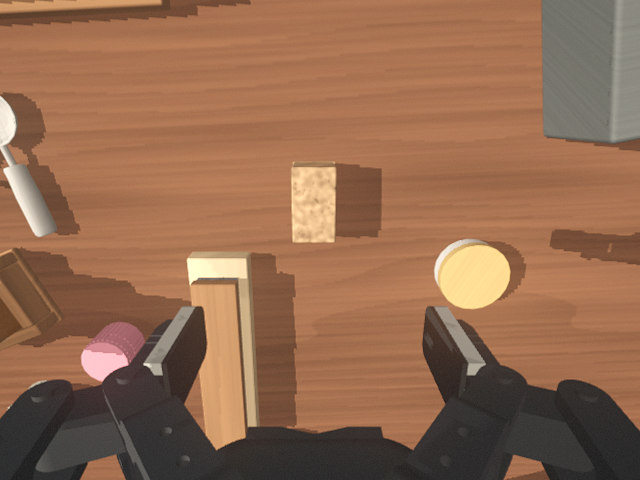

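```bash
python3 -m inch '[[[1,-2,6,3,0,0,0],[1,-4,12,3,0,0,0],[1,-5.5,18,3,0,0,0],[1,-7,24,3,0,0,0],[1,-8.5,30,3,0,0,0],[1,-9.4,33.6,3,0,0,0],[1,-9.4,33.6,3,0,0,0],[1,-9.4,33.6,3,0,0,0],[1,-9.4,33.6,3,0,0,0]]]' 60
python3 - <<'E'
from h import *
d=env.get_image("wrist"); cv2.imwrite(f"pics/wrist7.png",d["frame"][:,:,::-1]);np.savez("w7.npz",K=d["mtx"],r=d["rvec"],t=d["tvec"])
o=env.observe()
print(o["position"],o["ft_force"],o["q"],o["time_s"])
E
```

```text
time_s: 13.62
position: [0.5565, 0.11, 0.2536]
tool_rot: [[-0.048, -0.001, 0.999], [-0.999, -0.0, -0.048], [0.0, -1.0, -0.001]]
ft_force: [-0.9, 0.8, -1.0]
grip_width: 0.0851
[0.55646625 0.11005382 0.25379243] [ 0.27630339  0.08446178 -0.34976095] [-7.65477740e-01  2.27619499e+01  6.90562591e+01 -4.84800428e-03
  8.82295883e+01  9.20060176e+01] 13.675
```

View pics/wrist7.png

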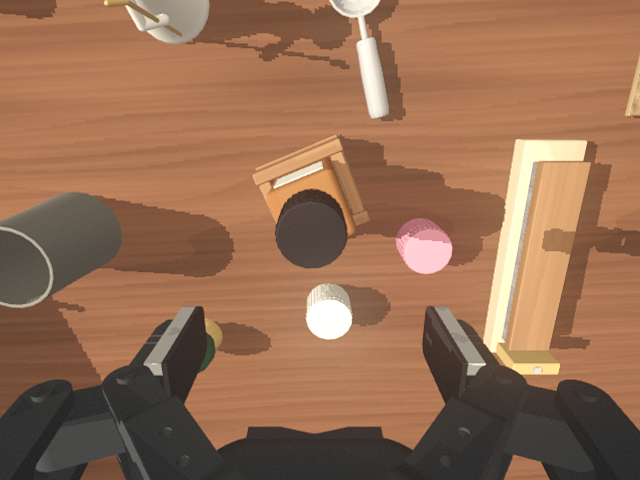

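```bash
python3 - <<'E'
from h import *
np.set_printoptions(precision=4,suppress=True)
w=np.load("w7.npz");cal=(w["K"],w["r"].ravel(),w["t"].ravel())
for p in [(276,232),(347,232),(311.5,267.5),(311.5,232)]: print(back(cal,p,.154))
for c in [(.556,.111),(.554,.1105)]:
  q=[(c[0]+.0245*np.cos(a),c[1]+.0245*np.sin(a),.154) for a in np.linspace(0,6.28,40)]
  P=proj(cal,q);print(c,P.min(0),P.max(0))
im=cv2.imread("pics/wrist7.png")
cv2.polylines(im,[np.round(P*1).astype(np.int32)],True,(0,255,0),1)
cv2.imwrite("pics/w7c.png",cv2.resize(im[180:280,250:380],None,fx=5,fy=5,interpolation=cv2.INTER_NEAREST))
E
```

```text
[0.5592 0.1352]
[0.5569 0.0875]
[0.5322 0.1127]
[0.5581 0.1114]
(0.556, 0.111) [275.921  199.3867] [348.4948 268.3661]
(0.554, 0.1105) [276.8954 202.331 ] [349.2925 270.9789]
```

View pics/w7c.png

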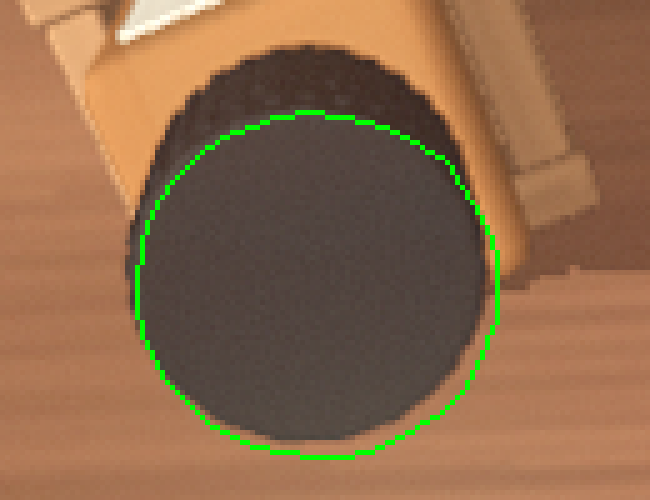

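```bash
python3 -m inch '[[[1,0,0.13,-5,0,0,0],[1,0,0.13,-9,0,0,0],[1,0,0.13,-12,0,0,0],[1,0,0.13,-13.8,0,0,0],[1,0,0.13,-13.8,0,0,0],[1,0,0.13,-13.8,0,0,0],[-1,0,0.13,-13.8,0,0,0],[-1,0,0.13,-13.8,0,0,0],[-1,0,0.13,-13.8,0,0,0],[-1,0,0.13,-13.8,0,0,0],[-1,0,0.13,-13.8,0,0,0],[-1,0,0.13,-13.8,0,0,0]]]' 60
python3 - <<'E'
from h import *
d=env.get_image("wrist"); cv2.imwrite(f"pics/wrist8.png",d["frame"][:,:,::-1])
F=[]
for i in range(5):
  env.get_image("top"); o=env.observe();F.append(np.r_[o["ft_force"],o["wrist_torque"]])
print(o["position"],np.mean(F,0).round(2),o["grip_width"],o["time_s"])
E
```

```text
time_s: 15.18
position: [0.5564, 0.1125, 0.1165]
tool_rot: [[-0.047, 0.001, 0.999], [-0.999, -0.0, -0.047], [0.0, -1.0, 0.001]]
ft_force: [0.4, -0.5, 3.1]
grip_width: 0.0478
[0.55634977 0.11246658 0.11641403] [ 0.25 -0.83  4.24 -0.08 -0.06 -0.01] 0.04777836852620817 15.475
```

View pics/wrist8.png

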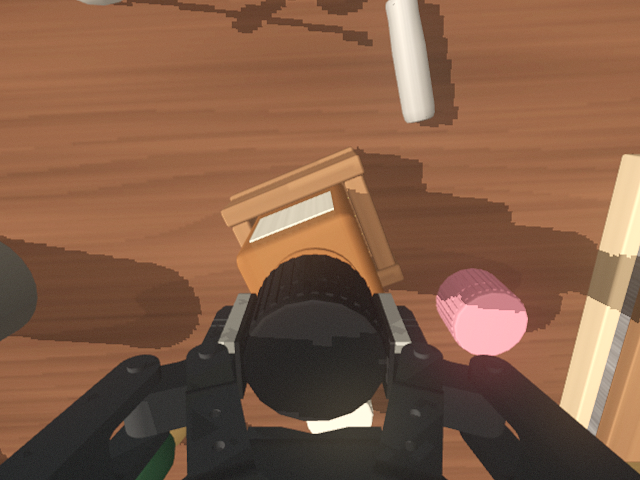

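```bash
python3 -m inch '[[[-1,0,0,-0.2,0,0,0],[-1,0,0,-0.4,0,0,0],[-1,0,0,-0.6,0,0,0],[-1,0,0,-0.75,0,0,0],[-1,0,0,-0.9,0,0,0],[-1,0,0,-0.9,0,0,0],[-1,0,0,-0.9,0,0,0],[-1,0,0,-0.9,0,0,0]]]'
python3 - <<'E'
from h import *
F=[]
for i in range(5):
  env.get_image("top"); o=env.observe();F.append(np.r_[o["ft_force"],o["wrist_torque"]])
print(o["position"],np.mean(F,0).round(2),o["grip_width"],o["time_s"])
E
```

```text
time_s: 16.48
position: [0.5564, 0.1124, 0.1082]
tool_rot: [[-0.047, 0.001, 0.999], [-0.999, -0.0, -0.047], [0.0, -1.0, 0.001]]
ft_force: [-1.3, -0.3, 12.4]
grip_width: 0.0477
[0.55642519 0.11244353 0.108187  ] [-2.05 -1.18 11.69 -0.12  0.27 -0.  ] 0.04747065000049655 16.725
```

```bash
python3 -m inch '[[[-1,0,0,0.03,0,0,4],[-1,0,0,0.03,0,0,9],[-1,0,0,0.03,0,0,14],[-1,0,0,0.03,0,0,19],[-1,0,0,0.03,0,0,24],[-1,0,0,0.03,0,0,29],[-1,0,0,0.03,0,0,34],[-1,0,0,0.03,0,0,39],[-1,0,0,0.03,0,0,44],[-1,0,0,0.03,0,0,49],[-1,0,0,0.03,0,0,54],[-1,0,0,0.03,0,0,58],[-1,0,0,0.03,0,0,62],[-1,0,0,0.03,0,0,65],[-1,0,0,0.03,0,0,66],[-1,0,0,0.03,0,0,66],[-1,0,0,0.03,0,0,66]]]'
python3 - <<'E'
from h import *
d=env.get_image("wrist"); cv2.imwrite(f"pics/wrist9.png",d["frame"][:,:,::-1])
F=[]
for i in range(4):
  env.get_image("top"); o=env.observe();F.append(np.r_[o["ft_force"],o["wrist_torque"]])
x=o["tool_rot"][:,0]
print(o["position"],np.degrees(np.arctan2(x[1],x[0])),np.mean(F,0).round(2),o["grip_width"],o["time_s"])
E
```

```text
time_s: 18.85
position: [0.5568, 0.1127, 0.1086]
tool_rot: [[0.894, 0.002, 0.449], [-0.449, 0.0, 0.894], [0.002, -1.0, 0.001]]
ft_force: [1.4, 0.4, 11.5]
grip_width: 0.0476
[0.55683087 0.11265976 0.10859302] -26.67460372084673 [ 0.13  0.2  11.43  0.06  0.05  0.  ] 0.047531093135816695 19.1
```

View pics/wrist9.png

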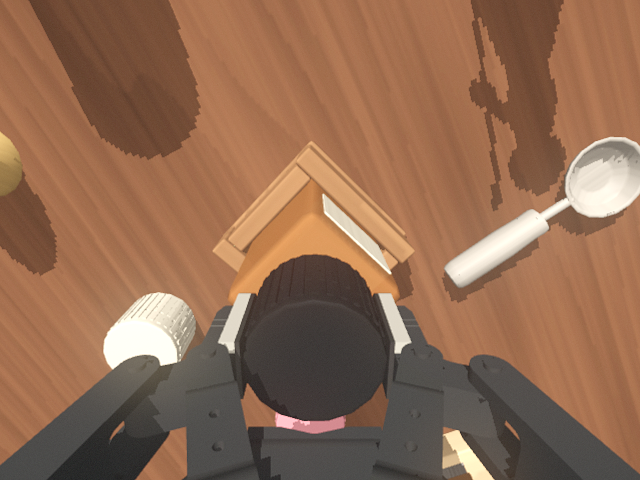

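```bash
python3 -m inch '[[[-1,0,0,0.2,0,0,0],[-1,0,0,0.4,0,0,0],[-1,0,0,0.6,0,0,0],[-1,0,0,0.8,0,0,0],[-1,0,0,1.0,0,0,0],[-1,0,0,1.1,0,0,0],[-1,0,0,1.2,0,0,0],[-1,0,0,1.2,0,0,0]]]'
```

```text
time_s: 20.1
position: [0.5557, 0.1125, 0.1191]
tool_rot: [[0.894, -0.002, 0.449], [-0.449, -0.0, 0.894], [-0.001, -1.0, -0.001]]
ft_force: [0.5, 0.1, -1.3]
grip_width: 0.0477
```

```bash
python3 -m inch '[[[-1,0.05,0,0.5,0,0,0],[-1,0.05,0,1.2,0,0,0],[-1,0.05,0,2,0,0,0],[-1,0.05,0,3,0,0,0],[-1,0.05,0,4,0,0,0],[-1,0.05,0,5,0,0,0],[-1,0.05,0,5.5,0,0,0],[-1,0.05,0,5.7,0,0,0],[-1,0.05,0,5.7,0,0,0],[-1,0.05,0,5.7,0,0,0],[-1,0.05,0,5.7,0,0,0],[-1,0.05,0,5.7,0,0,0]]]'
python3 - <<'E'
from h import *
for n in ("wrist","scene","top"):
  d=env.get_image(n); cv2.imwrite(f"pics/{n}10.png",d["frame"][:,:,::-1])
  if n=="scene": cv2.imwrite("pics/s10c.png",cv2.resize(d["frame"][140:380,180:500,::-1],None,fx=2.4,fy=2.4,interpolation=cv2.INTER_CUBIC))
F=[]
for i in range(6):
  env.get_image("top"); o=env.observe();F.append(o["ft_force"])
print(o["position"],o["tool_rot"].round(3),np.mean(F,0),o["grip_width"],o["time_s"])
E
```

```text
time_s: 21.6
position: [0.5567, 0.1125, 0.1765]
tool_rot: [[0.894, -0.0, 0.449], [-0.449, 0.0, 0.894], [-0.0, -1.0, -0.0]]
ft_force: [-0.6, -1.0, -0.6]
grip_width: 0.0474
[0.55669347 0.11247118 0.17661668] [[ 0.894  0.     0.449]
 [-0.449 -0.     0.894]
 [ 0.    -1.    -0.   ]] [-0.10467166  0.04039754 -1.16051659] 0.04796353948815609 22.05
```

View pics/s10c.png

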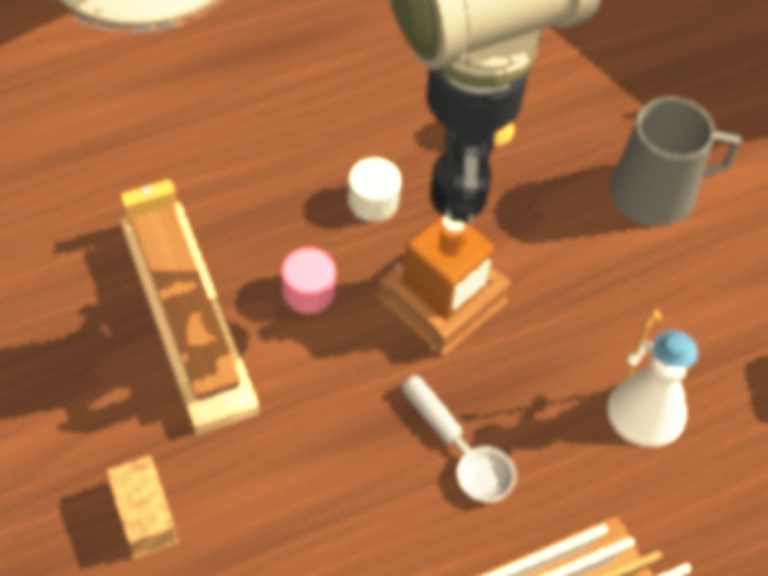

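View pics/wrist10.png

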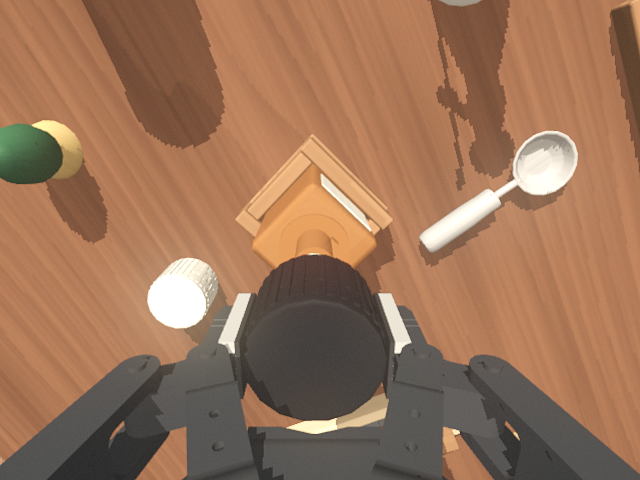

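View pics/top10.png

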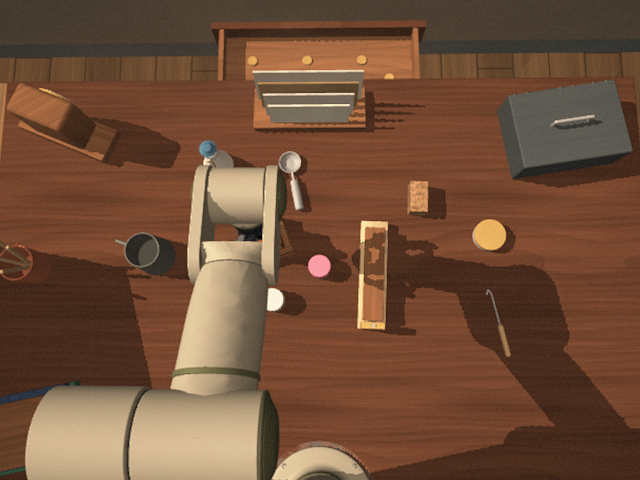

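The cap is held level and the bare neck shows below it at scene crop (452,235). The block lies flat at top pixel (418,197), and the bystanders that can be seen are at their original pixels. I'm handing in.

```bash
python3 - <<'E'
from rig import env
print(env.close_job()); o=env.observe(); print(o["time_s"],o["position"],o["grip_width"])
E
```

```text
the job is handed in; nothing more can be done
None
the job is handed in; nothing more can be done
```

Both parts of the job are done and handed in at about 22 s of the 72 s limit.

- **Sweep:** I laid the cork block lengthwise on the strip and swept it about 11 cm from the brass-stop end to the plain end. The push was about 3.5–4 N and the strip sank about 3 mm. I then set the block down flat on the cabinet top, let it go, and saw in later pictures that it stayed flat.
- **Cap:** I pressed the cap down about 8 mm (around 11.5 N) and turned it 66° anticlockwise. It lifted off with only its own weight on the wrist.
- **Last checks:** The cap is held level, about 60 mm above its seat by the tool height. The sideways offset from where I gripped it is under 1 mm, and the bare neck shows below it.
- **Bystanders:** The wax tin, button hook, spoon, tankard and look-alike caps look untouched in the last pictures. The arm partly hid the shepherdess and the egg in the last top picture. The shepherdess shows clearly in the last scene picture, and the egg in the last wrist picture.

**Disagreements:**
- The wrist camera first put the strip's plain end 3–4 mm off from the top camera. A closer wrist view agreed to about 1 mm.
- The finger opening reads about 1 mm under the true widths of the block and the cap.

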